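# Reload the filter station

### The arm

A 6-joint arm with a two-finger parallel gripper is mounted at the origin on the work surface. World frame = base frame: x ahead of the robot, y to its left, z up, the work surface at z = 0. Lengths are in m, angles in rad, forces in N, time in s.
With the tool pointing down it reaches from about 0.35 to 0.725 m from the base axis. Payload 6 kg.
Tool frame: the origin (TCP) lies midway between the tips of the shut fingers; the grasp point (between the pads) lies 19 mm behind it (ctrl.tcp_to_grasp is the distance from the TCP to the grasp point, in m); z points along the fingers, y is the direction in which the jaws open and shut (so a half turn about z gives the same grasp; the last joint's range is limited). The gripper opens to 85 mm and grips with 20 to 120 N. Pads are 22 mm wide; open, the fingers measure 114 mm over their backs; the gripper's body (76 mm by 85 mm) begins 54 mm behind the grasp point. The pads swing forward as they close: fully open they stand 13 mm farther back than shut.
Start: joints at [1.608, 0.04, 0.085, 0, -1.615, -0.334], TCP at [0.175, 0.574, 0.191] pointing down, gripper open.
Joint ranges: [-2.56, 2.56], [-1.29, 2.01], [-1.08, 1.49], [-3.29, 1.98], [-2.81, -0.18], [-2.99, 2.99]. Speed limits (rad/s): [2.57, 2.57, 3.01, 3.14, 3.14, 3.14].

### API

Orientations are given as a unit quaternion [w, x, y, z].
In Python, from cell import ctrl, viewer gives the robot as it stands. The module is installed in compiled form; this text tells all that it offers.
- The arm moves only by the tool send_rows, never from a script. Its argument "moves" is one flat list of numbers, 7 for each row, row after row: the shift along the world's x, y, z in mm, then the turn, a rotation vector about the world's x, y, z in degrees, then the opening, from 0 (shut) to 1 (fully open). A call has 1 to 20 rows; each row is the pose to reach, as a shift and turn from the pose commanded when the call began; what a row does not reach only later rows make up. A row lasts 1/10 s, in which the tool goes at most 50 mm and 8.59 degrees, less where a joint would pass 70% of its speed; a pose out of reach is approached as far as the arm can. A call with a gripper value outside its range is refused whole. The fingers move at their own pace and stop on an object; "grip_force" is the grip in N (left out, the last holds). Time passes only in rows, so rows that repeat a pose let the fingers close. It gives the time, the measured TCP pose, the force and the opening at its end, in the units of the state.
- ctrl.state(): the state, without advancing time (a new reading comes with each control period).
- viewer.capture(name): name is "scene" or "top" or "wrist"; returns the picture (400x640x3 uint8, red, green, blue); there is no depth.
- viewer.camera_params(name): a dict with "intrinsics" (3x3 intrinsics, pixels), "k1" (the pictures are not rectified: a ray, as slopes to the right and down, at radius r is drawn at 1 + k1 r^2 times it, then the intrinsics apply), "eye" and "attitude" of the camera in the world. Camera axes: x right, y up, looking along -z (the intrinsics and any distortion apply to the point x, -y, -z); pixel columns grow to the right and rows downward; lengths in m; the calibration is good to about 2 mm. A picture is of the moment at which its call begins: read the wrist's pose just before it. camera_params takes no time and is no camera call; for the wrist camera it gives the pose at the moment of the call.
- ctrl.close_job(): hands the job in, once; it reports no verdict.
The state is a dict: "t": time; "qpos": joint angles; "dq": joint speeds; "joint_efforts": joint torques, N m; "position": TCP position; "tool_rot": TCP orientation; "wrist_force": force on the tool from outside, world axes, zero at the start; "ft_torque": the same for the moment, N m; "width": opening from 0.0 (shut) to 1.0 (fully open).
Only numpy, scipy, OpenCV 4.12 (cv2) and the standard library are available. Lean on these libraries where they do the work, as an engineer would, in place of code of your own. Each camera call takes 0.05 s, during which the arm holds its last target. There are 200 camera calls.

### The job

Reload the filter station: slide the round steel support screen over the deck, without lifting it off, until it drops flat into the bore, then slide the red seal ring in on top of it in the same way. Then push the hinged cover down until the catch clicks and holds it shut. Leave the other things on the deck and table where they are.

Things in the scene. Friction and masses are not known exactly. Their poses are not given: they have to be found in the camera images.
- bore (a point): centre of the mouth of the station's round bore, level with the deck's top. Bore: 64 mm across, 18 mm deep, flat floor, open only at the top, in the middle of the deck. Axes, as the station's: x points to the cover's hinge (away from the robot, give or take the station's yaw), y to the left, z up
- station: fixed grey block 170 mm (x) by 380 mm (y) by 30 mm high, origin under its middle; its flat smooth top is the deck. At the near edge stands the catch post (y +-18 mm, x -74 to -63 mm, 24 mm above the deck; its brass nib reaches x = -53 mm). At the far edge two hinge ears rise 18 mm (x 76 to 98 mm, y about +-58 mm)
- bore_floor (a point): centre of the bore's floor, 18 mm under its mouth; same axes as bore
- screen_center (a point): centre (half-way up) of the loose support screen: a solid steel disc with a perforated face, 60 mm across, 10 mm thick, about 90 g, edges slightly rounded; lies flat on the deck beside the bore. z is its axis. Seated, its centre is 5 mm over the bore's floor (13 mm below the deck)
- seal_center (a point): centre (half-way up) of the loose red rigid seal ring: 60 mm outside, 40 mm inside diameter, 6 mm thick, about 30 g; lies flat on the deck on the bore's other side. z is its axis. Seated on the screen, its centre is 13 mm over the bore's floor and its top 2 mm below the deck
- cover (a joint): angle of the blue-framed clear cover, rad: 0 = shut; starts open at 1.5 to 1.7 (stop 1.75), upright beyond the bore, so it is closed by pushing its far (outer) face towards the robot, then down. A light spring (about 1 N at the free edge) lifts it unless caught; over the last 10 mm at the free edge the catch resists with about 6 N, snaps, and holds it at 0
- hinge_axis (a point): middle of the cover's hinge axis, fixed on the station, 90 mm beyond the bore centre and 10 mm above the deck; axes as bore, the hinge turns about y
- cover_pad (a point): middle of the yellow press pad (28 x 50 mm) on the cover's outer face (plate 128 long, 96 wide, 7 mm thick), 122 mm from the hinge axis towards the free edge and 5 mm outside the hinge plane (when shut it faces up, 15 mm above the deck). Axes turn with the cover: z is the face's outward normal, -x points to the free edge
- blue_cap: blue screw cap, 24 mm across and 14 mm high, standing on the deck near one far corner; a bystander; origin at the centre of its underside
- stopper: white stopper, 18 mm (foot) to 24 mm across and 20 mm high, standing on the deck near the other far corner; a bystander; origin at the centre of its underside
- reagent_a: clear bottle with blue cap, 72 mm across, 160 mm high; a bystander on the table to the robot's right; origin at the centre of its underside
- reagent_b: amber bottle with blue cap, 56 mm across, 120 mm high; a bystander to the right; origin at the centre of its underside
- beaker: empty glass beaker, 76 mm across, 90 mm high; a bystander to the left; origin at the centre of its underside
Not all that is in view belongs to the job. What is meant by the part that bears screen_center is not blue, purple or yellow, and is the larger of those in its own colour.

How it is judged:
By the outcome, as a careful person would: the job done as asked, in the order asked, and still so for the second after the job is handed in, with the robot touching nothing.
It also fails if it takes over 66 s, if anything falls off the work surface, if the arm or the gripper's body presses on something with over 40 N, if the wrist force passes 120 N, or if a joint passes its speed limit or range.

## Working session

There is one attempt and no reset: what is moved stays moved. The work goes in short steps, Python scripts to look and compute and a tool call to move; the robot and the scene stay as the last step left them, time stands still between calls to the robot, and variables do not carry over. Pictures are saved under pics/ and viewed, about 8 in all and at most 12, crops included, and the job is handed in when it is done.

Besides the shell and the picture viewer there is one more tool, called after "Request:" by a JSON object that holds its "method" and its "body", one argument or row to a line. send_rows: Moves the arm, as the interface text tells. Its arguments: {"type":"object","properties":{"moves":{"type":"array"},"grip_force":{"type":"number"}},"required":["moves"]}

```bash
mkdir -p pics; cat > h.py <<'E'
import numpy as np, cv2
from cell import ctrl, viewer
from scipy.spatial.transform import Rotation as R
def rot(p):
    a=np.array(p["attitude"],float)
    return a if a.shape==(3,3) else R.from_quat(a[[1,2,3,0]]).as_matrix()
def ray(p,u,v):
    K=np.array(p["intrinsics"]);d=np.array([(u-K[0,2])/K[0,0],(v-K[1,2])/K[1,1]]);s=d.copy()
    for _ in range(20): s=d/(1+p["k1"]*(s@s))
    return np.array(p["eye"]),rot(p)@np.array([s[0],-s[1],-1])
def at(p,u,v,z):
    e,d=ray(p,u,v);return e+d*(z-e[2])/d[2]
def proj(p,X):
    c=rot(p).T@(np.array(X)-p["eye"]);s=np.array([c[0],-c[1]])/-c[2];s=s*(1+p["k1"]*(s@s))
    K=np.array(p["intrinsics"]);return s*[K[0,0],K[1,1]]+[K[0,2],K[1,2]]
def snap(n,f,crop=None,k=1):
    p=viewer.camera_params(n);im=viewer.capture(n)[:,:,::-1].copy()
    cv2.imwrite(f"raw_{f}.png",im)
    if crop: a,b,c,d=crop;im=im[b:d,a:c]
    cv2.imwrite(f"pics/{f}.png",cv2.resize(im,None,fx=k,fy=k,interpolation=cv2.INTER_CUBIC));return p
E
python3 - <<'E'
from h import *
for n in("top","scene"):
    p=snap(n,n+"1",None,1.25);print(p)
print(ctrl.state())
E
```

```text
{'intrinsics': array([[436.58625543,   0.        , 320.01423606],
       [  0.        , 436.58625543, 199.78853314],
       [  0.        ,   0.        ,   1.        ]]), 'k1': -0.0021699676255535444, 'eye': array([0.4008178 , 0.00533878, 1.27672742]), 'attitude': array([ 0.7096752 ,  0.03024309, -0.03144445, -0.70317687])}
{'intrinsics': array([[459.79200639,   0.        , 315.47268438],
       [  0.        , 459.79200639, 200.41250021],
       [  0.        ,   0.        ,   1.        ]]), 'k1': -0.09319486296516298, 'eye': array([ 1.17460531, -0.63692862,  1.042762  ]), 'attitude': array([0.84770224, 0.34429298, 0.14198258, 0.37776209])}
{'t': 0.1, 'qpos': array([ 1.60769747e+00,  4.07597734e-02,  8.39212905e-02, -4.18537121e-04,
       -1.61551505e+00, -3.33714404e-01]), 'dq': array([-0.00032481, -0.00132189,  0.00162535,  0.00018912, -0.00059382,
        0.00099496]), 'joint_efforts': array([-5.54937826e-03, -3.69344473e+01,  3.48278654e+01,  6.95188567e+00,
       -4.65554825e-03, -3.42323226e-06]), 'position': array([0.17530178, 0.57344076, 0.19037807]), 'tool_rot': array([ 8.03794864e-04,  9.89008970e-01, -1.47853328e-01, -6.20301154e-05]), 'wrist_force': array([ 0.78051994, -0.07095577,  0.63209764]), 'ft_torque': array([ 0.02238524, -0.06361019,  0.02508116]), 'width': 0.9989468920787327}
```

View pics/top1.png

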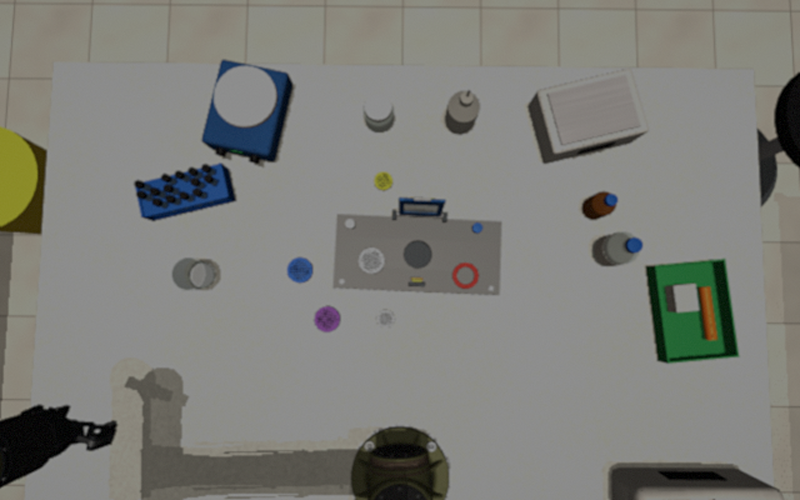

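View pics/scene1.png

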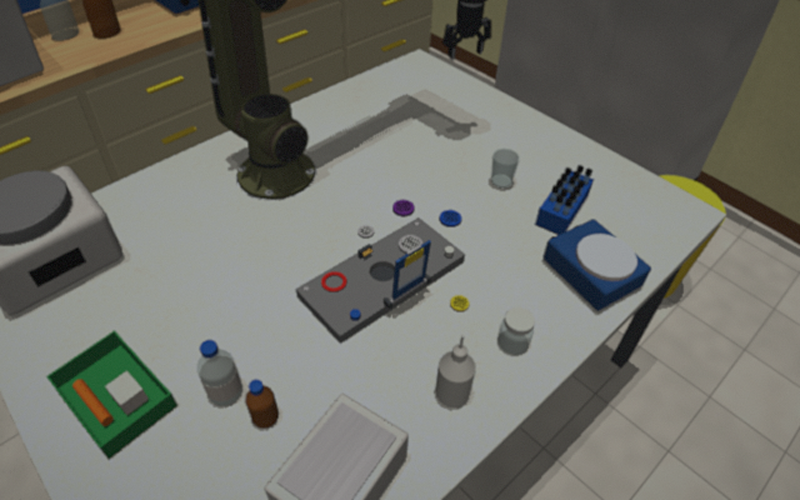

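The top view shows these candidates for the screen: steel disc on the deck (371,260), a smaller steel one on the table (386,317), blue (300,270), purple (327,319) and yellow (384,181). I choose the larger steel disc, on the deck. The seal is the red ring (465,275), the bore is at (417,254), and the cover stands at (421,207). I'll check this in one close crop.

```bash
python3 - <<'E'
from h import *
im=cv2.imread("raw_top1.png")[160:265,256:412]
cv2.imwrite("pics/c1.png",cv2.resize(cv2.convertScaleAbs(im,alpha=1.6),None,fx=5,fy=5,interpolation=cv2.INTER_CUBIC))
E
```

```text
(no output)
```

View pics/c1.png

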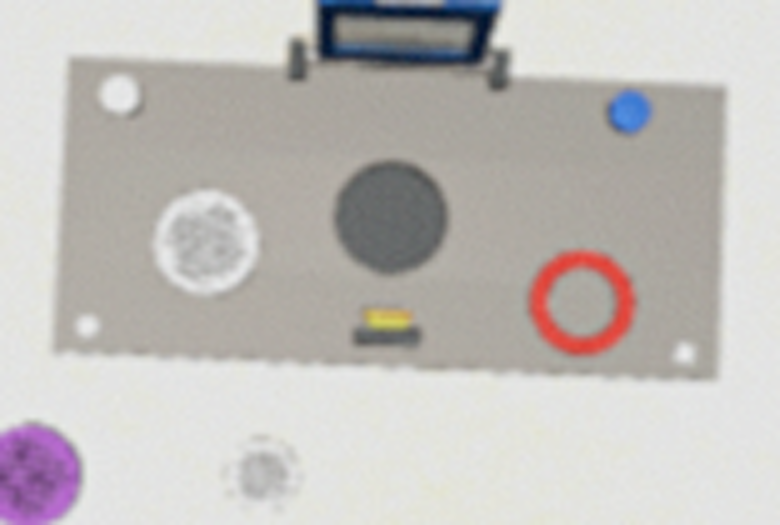

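The crop confirms the large steel disc at (206,243), the bore at (391,217), the ring at (582,303) and the post at (387,332). The deck corners are at (70,58), (726,87), (718,379) and (54,351).

```bash
python3 - <<'E'
from h import *
p=viewer.camera_params("top")
g=lambda x,y,z:at(p,x/5+256-.4,y/5+160-.4,z)[:2]*1000
C=[g(*c,.03) for c in((70,58),(726,87),(718,379),(54,351))]
print("corners",np.round(C,1),"mean",np.mean(C,0),"sizes",[np.linalg.norm(C[i]-C[i-1]) for i in range(4)])
d=(C[0]-C[1]+C[3]-C[2]);yaw=np.arctan2(-d[0],d[1]);print("yaw",np.degrees(yaw))
b=g(391,217,.03);print("bore",b,"diam",np.linalg.norm(g(335,217,.03)-g(447,217,.03)))
Rm=np.array([[np.cos(yaw),-np.sin(yaw)],[np.sin(yaw),np.cos(yaw)]])
for n,c,z in(("screen",(206,243),.04),("seal",(582,303),.036),("cap",(630,111),.044),("stop",(120,95),.05),("post",(387,337),.054)):
    q=g(*c,z);print(n,q,"station",Rm.T@(q-b))
s=ctrl.state();print("tool",R.from_quat(s["tool_rot"][[1,2,3,0]]).as_matrix().round(3))
E
```

```text
corners [[ 591.3  149.8]
 [ 578.  -228.4]
 [ 410.2 -222.7]
 [ 422.7  155.7]] mean [500.52670889 -36.4159867 ] sizes [np.float64(168.7075816576881), np.float64(378.4362261082676), np.float64(167.8569146480708), np.float64(378.55640191833936)]
yaw -1.949850695833684
bore [501.03346513 -35.86097923] diam 64.17837284958405
screen [484.44880776  69.40107869] station [-20.1565695  104.63682146]
seal [ 452.52225253 -144.54030643] station [ -44.78533763 -110.26698256]
cap [ 561.68627722 -171.03794174] station [  65.21705538 -133.03499725]
stop [567.32307193 118.74305413] station [ 60.99086152 156.77000323]
post [431.75999631 -33.25893111] station [-69.32189286   0.24352932]
tool [[ 0.956 -0.292 -0.   ]
 [-0.292 -0.956 -0.002]
 [ 0.     0.002 -1.   ]]
```

Request:
{"method": "send_rows", "body": {
  "moves": [309,-504,-20,0,0,15,0.95,309,-504,-20,0,0,15,0.95,309,-504,-20,0,0,15,0.95,309,-504,-20,0,0,15,0.95,309,-504,-20,0,0,15,0.95,309,-504,-20,0,0,15,0.95,309,-504,-20,0,0,15,0.95,309,-504,-20,0,0,15,0.95,309,-504,-20,0,0,15,0.95,309,-504,-20,0,0,15,0.95,309,-504,-20,0,0,15,0.95,309,-504,-20,0,0,15,0.95,309,-504,-20,0,0,15,0.95,309,-504,-20,0,0,15,0.95,309,-504,-20,0,0,15,0.95,309,-504,-20,0,0,15,0.95],
  "grip_force": 20
}}

```text
t: 1.7
position: [0.4841, 0.0708, 0.1714]
tool_rot: [-0.0, 1.0, -0.017, 0.0]
wrist_force: [0.2, 0.1, 0.0]
width: 0.95
```

```bash
python3 - <<'E'
from h import *
s=ctrl.state();print(s["t"],s["position"],R.from_quat(s["tool_rot"][[1,2,3,0]]).as_matrix().round(3),s["wrist_force"])
p=snap("wrist","w1",None,1.25);print(p)
for n,X in(("screen",(.4844,.0694,.04)),("bore",(.501,-.0359,.03))):print(n,proj(p,X)*1.25)
E
```

```text
1.7 [0.48410824 0.07082632 0.17136116] [[ 0.999 -0.033  0.   ]
 [-0.033 -0.999  0.   ]
 [ 0.    -0.    -1.   ]] [0.19545994 0.13725262 0.00574303]
{'intrinsics': array([[346.50645199,   0.        , 319.11928491],
       [  0.        , 346.50645199, 197.13476445],
       [  0.        ,   0.        ,   1.        ]]), 'k1': -0.02178005945147929, 'eye': array([0.56032822, 0.06977241, 0.35452498]), 'attitude': array([-0.68748542,  0.10428638, -0.1086005 ,  0.71041824])}
screen [403.24185423 217.98372309]
bore [541.78492534 189.11325138]
```

View pics/w1.png

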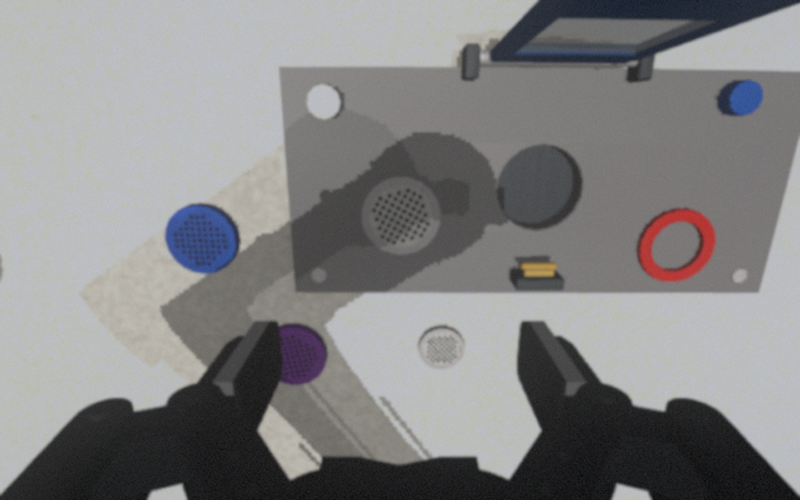

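Wrist view: screen at (401,215) and bore at (540,187). Both sit about 2 px from what the top camera predicts, so the offset between them agrees. I'll go down around the screen.

Request:
{"method": "send_rows", "body": {
  "moves": [1,-0.5,-50,0,0,0,0.95,1,-0.5,-90,0,0,0,0.95,1,-0.5,-120,0,0,0,0.95,1,-0.5,-135,0,0,0,0.95,1,-0.5,-143,0,0,0,0.95,1,-0.5,-143,0,0,0,0.95,1,-0.5,-143,0,0,0,0.75,1,-0.5,-143,0,0,0,0.75,1,-0.5,-143,0,0,0,0.75]
}}

```text
t: 2.65
position: [0.4861, 0.0695, 0.0294]
tool_rot: [-0.0, 1.0, -0.018, 0.001]
wrist_force: [-0.6, 0.5, -0.1]
width: 0.75
```

Request:
{"method": "send_rows", "body": {
  "moves": [0,0,0,0,0,0,0.6,0,0,0,0,0,0,0.6,0,0,0,0,0,0,0.6,0,0,0,0,0,0,0.6],
  "grip_force": 20
}}

```text
t: 3.05
position: [0.4854, 0.0692, 0.0283]
tool_rot: [0.0, 1.0, -0.018, 0.0]
wrist_force: [0.1, -0.4, -0.1]
width: 0.601
```

```bash
python3 - <<'E'
from h import *
s=ctrl.state();print(s["t"],s["position"],s["width"],s["wrist_force"])
p=snap("wrist","w2",(160,160,560,400),2)
B=[.502,-.0352,.03];print("bore",(proj(p,B)+.4-[160,160])*2, "screen@tcp",(proj(p,[*s["position"][:2],.04])+.4-[160,160])*2)
E
```

```text
3.05 [0.48544747 0.06921652 0.02827873] 0.6005226248519844 [ 0.11255177 -0.43381749 -0.13125365]
bore [701.5035962   73.25109196] screen@tcp [325.24328943 155.85205199]
```

View pics/w2.png

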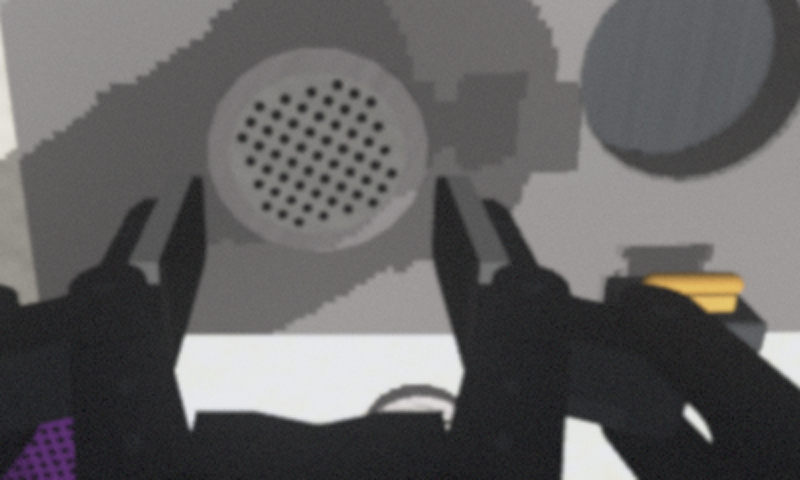

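```bash
python3 - <<'E'
from h import *
p=viewer.camera_params("wrist");t=ctrl.state()["position"]
print(p["eye"],t,rot(p).round(3))
for dx in(-.011,0,.011):
  for dz in(0,.005,.01,.02,.03):print(dx,dz,[((proj(p,t+[dx,y,dz])+.4-[160,160])*2).round() for y in(.03,-.03)])
e,d=ray(p,318/2+160-.4,149/2+160-.4);print("disc",at(p,318/2+160-.4,149/2+160-.4,.04),[at(p,x/2+160-.4,149/2+160-.4,.04)[1] for x in(207,428)])
print("bore est", at(p,690/2+160-.4,80/2+160-.4,.03))
E
```

```text
[0.56170356 0.06808884 0.21138141] [0.48542808 0.06920117 0.02824593] [[-0.035  0.954  0.298]
 [-0.999 -0.033 -0.011]
 [-0.001 -0.298  0.955]]
-0.011 0 [array([223., 177.]), array([430., 171.])]
-0.011 0.005 [array([221., 185.]), array([432., 178.])]
-0.011 0.01 [array([218., 193.]), array([435., 186.])]
-0.011 0.02 [array([213., 211.]), array([441., 204.])]
-0.011 0.03 [array([207., 230.]), array([448., 223.])]
0 0 [array([220., 142.]), array([430., 136.])]
0 0.005 [array([218., 149.]), array([433., 142.])]
0 0.01 [array([215., 157.]), array([436., 150.])]
0 0.02 [array([209., 173.]), array([442., 165.])]
0 0.03 [array([203., 190.]), array([449., 183.])]
0.011 0 [array([217., 106.]), array([431.,  99.])]
0.011 0.005 [array([214., 112.]), array([434., 105.])]
0.011 0.01 [array([212., 119.]), array([437., 112.])]
0.011 0.02 [array([206., 133.]), array([443., 125.])]
0.011 0.03 [array([199., 149.]), array([450., 141.])]
disc [0.4875121  0.07109339 0.04      ] [np.float64(0.10085208489139416), np.float64(0.04161278406510899)]
bore est [ 0.5001475  -0.03222351  0.03      ]
```

Request:
{"method": "send_rows", "body": {
  "moves": [0,0,0,0,0,0,0.5,0,0,0,0,0,0,0.5,0,0,0,0,0,0,0.5],
  "grip_force": 20
}}

```text
t: 3.4
position: [0.4854, 0.0692, 0.0282]
tool_rot: [0.0, 1.0, -0.018, -0.0]
wrist_force: [0.8, 0.6, -0.1]
width: 0.502
```

```bash
python3 - <<'E'
from h import *
p=snap("wrist","w3",(160,160,560,400),2)
E
```

```text
(no output)
```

View pics/w3.png

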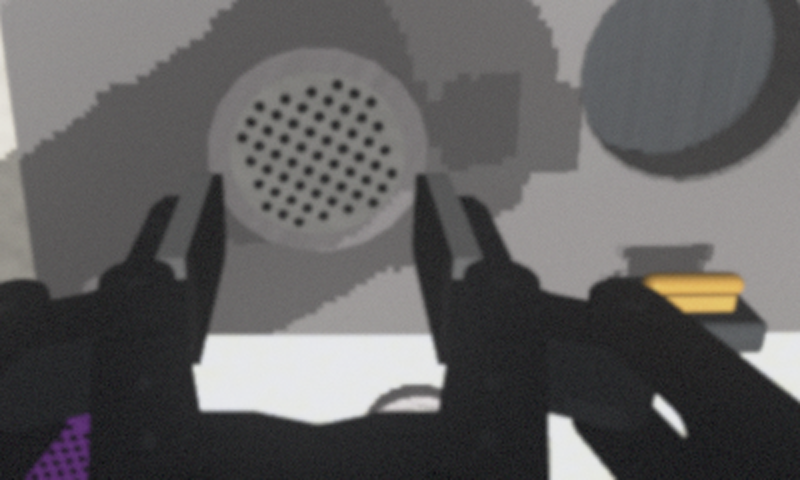

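The fingers closed past the disc's width without touching it, so the tips may be higher than I assumed. I'll check from the side.

```bash
python3 - <<'E'
from h import *
print(ctrl.tcp_to_grasp)
p=snap("scene","s2");t=ctrl.state()["position"]
u=proj(p,t);a,b=int(u[0])-60,int(u[1])-65
im=cv2.imread("raw_s2.png")[b:b+100,a:a+120];cv2.imwrite("pics/s2.png",cv2.resize(cv2.convertScaleAbs(im,alpha=1.8),None,fx=6,fy=6,interpolation=cv2.INTER_CUBIC))
for d in(0,.01,.02,.03,.045):print(d,(proj(p,t+[0,0,d])+.4-[a,b])*6)
E
```

```text
0.0187
0 [365.29695038 393.0078926 ]
0.01 [366.04647426 379.36325601]
0.02 [366.80337672 365.57829473]
0.03 [367.56775619 351.65102903]
0.045 [368.72856381 330.48889804]
```

View pics/s2.png

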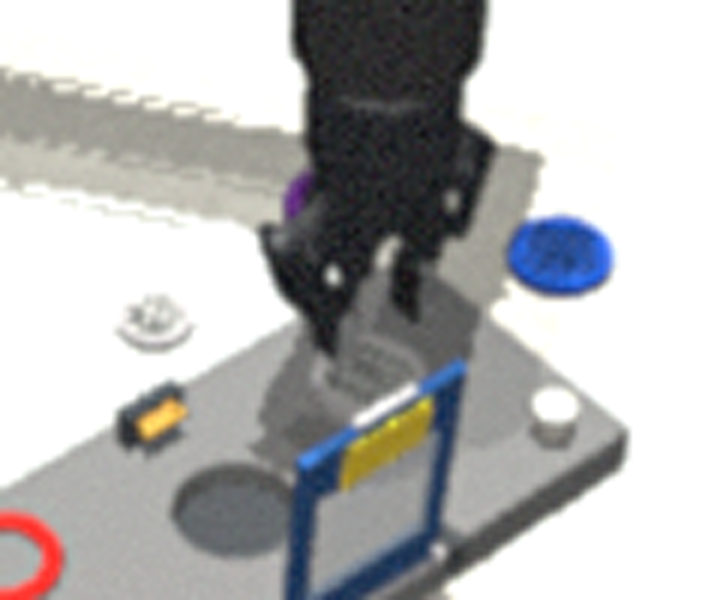

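Seen from the side, the tips at (330,355) and (412,318) hover about 40 mm above the reported TCP. I'll open and feel my way down.

Request:
{"method": "send_rows", "body": {
  "moves": [0,0,0,0,0,0,0.9,0,0,0,0,0,0,0.9,0,0,0,0,0,0,0.9,0,0,-2,0,0,0,0.9,0,0,-4,0,0,0,0.9,0,0,-6,0,0,0,0.9,0,0,-7,0,0,0,0.9,0,0,-7,0,0,0,0.9]
}}

```text
t: 4.3
position: [0.4853, 0.0692, 0.021]
tool_rot: [0.0, 1.0, -0.018, -0.0]
wrist_force: [-0.2, -0.2, -0.6]
width: 0.903
```

Request:
{"method": "send_rows", "body": {
  "moves": [0,0,-3,0,0,0,0.9,0,0,-6,0,0,0,0.9,0,0,-8,0,0,0,0.9,0,0,-8,0,0,0,0.9]
}}

```text
t: 4.7
position: [0.4852, 0.0691, 0.0128]
tool_rot: [0.0, 1.0, -0.017, -0.0]
wrist_force: [-0.3, -0.5, -0.0]
width: 0.901
```

Request:
{"method": "send_rows", "body": {
  "moves": [0,0,-4,0,0,0,0.9,0,0,-8,0,0,0,0.9,0,0,-12,0,0,0,0.9,0,0,-15,0,0,0,0.9,0,0,-15,0,0,0,0.9]
}}

```text
t: 5.2
position: [0.4851, 0.0691, -0.0024]
tool_rot: [0.0, 1.0, -0.018, -0.0]
wrist_force: [-0.2, 0.7, 0.1]
width: 0.896
```

```bash
python3 - <<'E'
from h import *
s=ctrl.state();print(s["t"],s["position"],s["width"],s["wrist_force"])
p=snap("wrist","w4",(160,160,560,400),2)
t=s["position"]
for d in(.03,.04,.05,.06):print(d,[((proj(p,t+[.011,y,d])+.4-[160,160])*2).round() for y in(.038,-.038)])
E
```

```text
5.2 [ 0.48506186  0.06908619 -0.0024139 ] 0.8963340764687048 [-0.24479849  0.67557683  0.12485742]
0.03 [array([166., 150.]), array([483., 140.])]
0.04 [array([157., 168.]), array([493., 157.])]
0.05 [array([146., 188.]), array([505., 176.])]
0.06 [array([134., 211.]), array([518., 199.])]
```

View pics/w4.png

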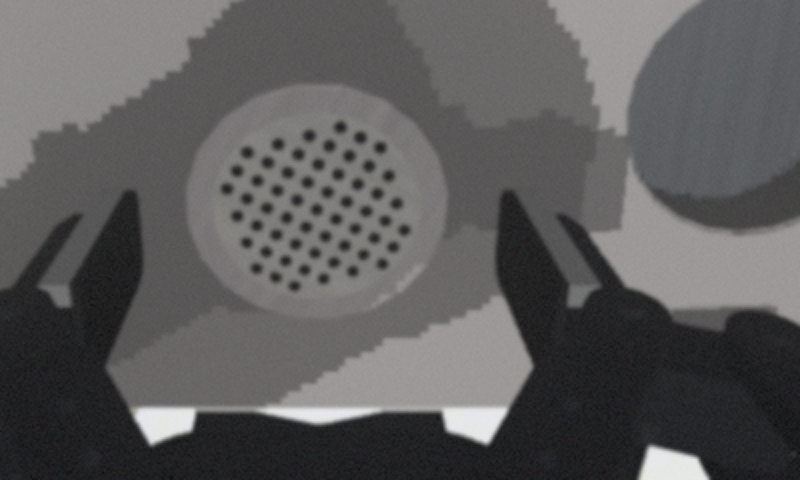

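Tip corners at (137,190) and (500,190) put the tips about 51 mm above the reported TCP, so z≈49. The disc is centred between them. I'll go down 9 mm and close.

Request:
{"method": "send_rows", "body": {
  "moves": [0,0,-3,0,0,0,0.9,0,0,-6,0,0,0,0.9,0,0,-9,0,0,0,0.9,0,0,-9,0,0,0,0.8,0,0,-9,0,0,0,0.6,0,0,-9,0,0,0,0.6,0,0,-9,0,0,0,0.6],
  "grip_force": 20
}}

```text
t: 5.95
position: [0.4856, 0.0693, -0.0106]
tool_rot: [0.0, 1.0, -0.017, 0.0]
wrist_force: [0.3, -0.5, 0.8]
width: 0.686
```

Request:
{"method": "send_rows", "body": {
  "moves": [2,-10,0,0,0,0,0.6,4,-25,0,0,0,0,0.6,7,-40,0,0,0,0,0.6,10,-55,0,0,0,0,0.6,12,-70,0,0,0,0,0.6,14,-85,0,0,0,0,0.6,16,-97,0,0,0,0,0.6,16.6,-105.2,0,0,0,0,0.6,16.6,-105.2,0,0,0,0,0.6,16.6,-105.2,0,0,0,0,0.6]
}}

```text
t: 6.95
position: [0.5018, -0.0361, -0.0111]
tool_rot: [0.0, 1.0, -0.018, -0.0]
wrist_force: [0.5, -0.4, -1.0]
width: 0.686
```

```bash
python3 - <<'E'
from h import *
s=ctrl.state();print(s["t"],s["position"],s["width"],s["wrist_force"])
p=snap("wrist","w5",(160,160,560,400),2)
E
```

```text
6.95 [ 0.50177084 -0.03605659 -0.01106004] 0.6864650932078448 [ 0.48971347 -0.41746607 -1.03234371]
```

View pics/w5.png

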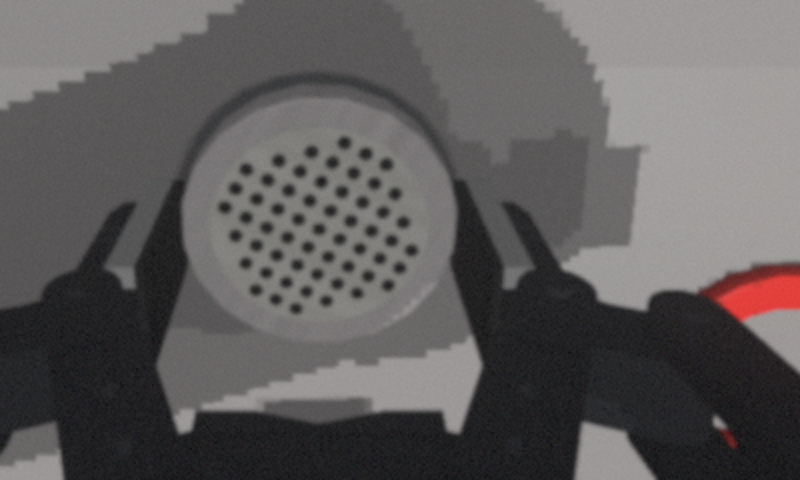

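```bash
python3 - <<'E'
from h import *
p=viewer.camera_params("wrist")
f=lambda x,y:np.array([x/2+160-.4,y/2+160-.4])
print("disc front edge x (z=.039..41)",[at(p,*f(319,97),z)[:2]*1e3 for z in(.04,.042)],"rear",at(p,*f(319,341),.04)[:2]*1e3,"bore far edge",[at(p,*f(319,y),.03)[:2]*1e3 for y in(72,77)])
for z in(.04,.043):print([at(p,*f(x,218),z)[1]*1e3 for x in(182,457)])
E
```

```text
disc front edge x (z=.039..41) [array([532.26450238, -35.23006095]), array([532.95946711, -35.25590193])] rear [473.47296066 -33.17791772] bore far edge [array([534.4617548 , -35.29883965]), array([533.33760522, -35.25960129])]
[np.float64(-4.985142405957433), np.float64(-63.76814093412918)]
[np.float64(-5.71078813101019), np.float64(-63.15878171873129)]
```

Disc (centre about (319,219)) sits concentric with the bore arc: the far gap measures 2.1 mm against an ideal 2. I'll release it.

Request:
{"method": "send_rows", "body": {
  "moves": [0,0,0,0,0,0,0.7,0,0,0,0,0,0,0.74,0,0,0,0,0,0,0.8,0,0,0,0,0,0,0.85,0,0,0,0,0,0,0.85]
}}

```text
t: 7.5
position: [0.5022, -0.0358, -0.0106]
tool_rot: [0.0, 1.0, -0.017, 0.0]
wrist_force: [-0.6, -0.5, 0.2]
width: 0.852
```

```bash
python3 - <<'E'
from h import *
s=ctrl.state();print(s["t"],s["position"],s["width"],s["wrist_force"])
p=snap("wrist","w6",(160,160,560,400),2)
for n,X in (("seat ctr",(.5018,-.0361,.022)),("deck ctr",(.5018,-.0361,.04))): print(n,(proj(p,X)+.4-[160,160])*2,[((proj(p,np.array(X)+[0,y,0])+.4-[160,160])*2).round(1) for y in(.03,-.03)])
E
```

```text
7.5 [ 0.50216287 -0.03583826 -0.01058942] 0.8515401209151894 [-0.58977975 -0.45248409  0.16020578]
seat ctr [326.98990265 192.60414962] [array([202.6, 196.4]), array([451.9, 188.6])]
deck ctr [327.83038222 230.91357442] [array([189.2, 235. ]), array([467. , 226.5])]
```

View pics/w6.png

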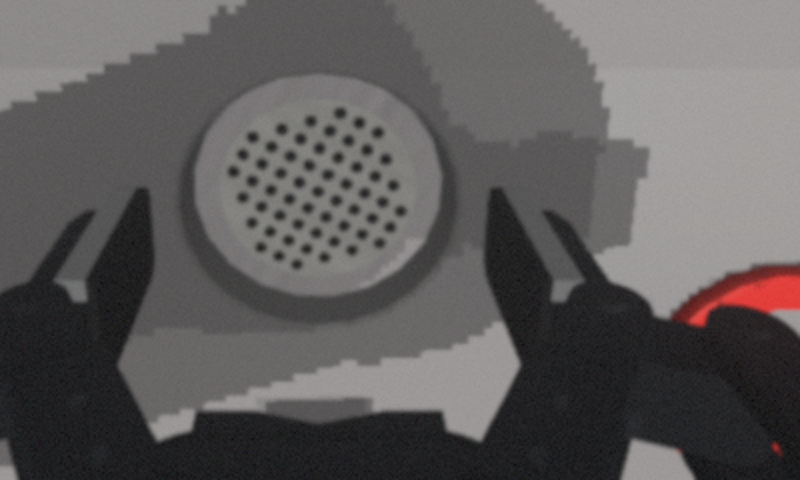

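Screen seated: its image width of 247 px matches the 249 px expected at depth. Next, over to the ring.

Request:
{"method": "send_rows", "body": {
  "moves": [0,0,25,0,0,0,0.9,0,0,50,0,0,0,0.9,-16,-36,50,0,0,0,0.9,-32,-72,50,0,0,0,0.9,-48.5,-108.8,50,0,0,0,0.9,-48.5,-108.8,40,0,0,0,0.9,-48.5,-108.8,25,0,0,0,0.9,-48.5,-108.8,10,0,0,0,0.9,-48.5,-108.8,3,0,0,0,0.9,-48.5,-108.8,0,0,0,0,0.9,-48.5,-108.8,0,0,0,0,0.8,-48.5,-108.8,0,0,0,0,0.76,-48.5,-108.8,0,0,0,0,0.76]
}}

```text
t: 8.85
position: [0.4541, -0.1446, -0.0101]
tool_rot: [0.0, 1.0, -0.017, 0.001]
wrist_force: [0.8, -0.5, 0.4]
width: 0.759
```

```bash
python3 - <<'E'
from h import *
s=ctrl.state();print(s["t"],s["position"],s["width"],s["wrist_force"])
p=snap("wrist","w7",(160,160,560,400),2)
im=cv2.imread("raw_w7.png");h=cv2.cvtColor(im,cv2.COLOR_BGR2HSV)
m=((h[...,0]<8)|(h[...,0]>172))&(h[...,1]>120)
m=m.astype(np.uint8);c=max(cv2.findContours(m,0,1)[0],key=cv2.contourArea)
e=cv2.fitEllipse(cv2.convexHull(c));print(e,cv2.boundingRect(c))
print("tcp-predicted ring",proj(p,[*s["position"][:2],.036]),"est",at(p,*e[0],.036))
# screen same check in w6 for the bias
E
```

```text
8.85 [ 0.45411192 -0.14461514 -0.01008402] 0.7591268264238573 [ 0.78243728 -0.50111603  0.37937668]
((318.7074279785156, 263.7355041503906), (121.01482391357422, 132.52345275878906), 90.16778564453125) (253, 204, 133, 120)
tcp-predicted ring [322.82979636 269.07212739] est [ 0.45681321 -0.1428802   0.036     ]
```

View pics/w7.png

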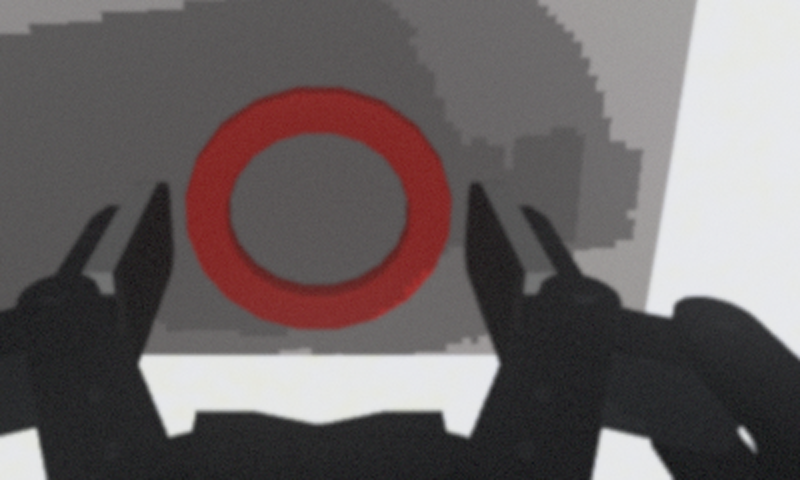

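Ring at (318,207), centred between the fingers (gap centre 320). I'll feel down to the deck.

Request:
{"method": "send_rows", "body": {
  "moves": [0,0,-1,0,0,0,0.76,0,0,-2,0,0,0,0.76,0,0,-3,0,0,0,0.76,0,0,-3,0,0,0,0.76]
}}

```text
t: 9.3
position: [0.4534, -0.1448, -0.0139]
tool_rot: [0.0, 1.0, -0.018, -0.0]
wrist_force: [0.5, 0.4, 1.5]
width: 0.76
```

Request:
{"method": "send_rows", "body": {
  "moves": [0,0,-0.5,0,0,0,0.76,0,0,-1,0,0,0,0.76,0,0,-1,0,0,0,0.76]
}}

```text
t: 9.6
position: [0.4535, -0.1447, -0.0148]
tool_rot: [0.0, 1.0, -0.018, -0.0]
wrist_force: [0.3, -0.2, 0.6]
width: 0.763
```

Request:
{"method": "send_rows", "body": {
  "moves": [0,0,-0.5,0,0,0,0.76,0,0,-1,0,0,0,0.76,0,0,-1,0,0,0,0.76]
}}

```text
t: 9.9
position: [0.4535, -0.1447, -0.0158]
tool_rot: [0.0, 1.0, -0.017, -0.0]
wrist_force: [-0.1, -0.6, 0.4]
width: 0.755
```

Request:
{"method": "send_rows", "body": {
  "moves": [0,0,0,0,0,0,0.72,0,0,0,0,0,0,0.68,0,0,0,0,0,0,0.62,0,0,0,0,0,0,0.6,0,0,0,0,0,0,0.6],
  "grip_force": 20
}}

```text
t: 10.4
position: [0.4544, -0.1449, -0.0146]
tool_rot: [0.0, 1.0, -0.017, 0.001]
wrist_force: [-0.2, 0.1, 5.0]
width: 0.685
```

Request:
{"method": "send_rows", "body": {
  "moves": [0,0,0,0,0,0,0.76,0,0,0.8,0,0,0,0.76,0,0,0.8,0,0,0,0.76,0,0,0.8,0,0,0,0.6,0,0,0.8,0,0,0,0.6,0,0,0.8,0,0,0,0.6,0,0,0.8,0,0,0,0.6]
}}

```text
t: 11.1
position: [0.4538, -0.1449, -0.0146]
tool_rot: [0.0, 1.0, -0.017, 0.0]
wrist_force: [-1.7, -0.2, 3.0]
width: 0.681
```

```bash
python3 - <<'E'
from h import *
t=ctrl.state()["position"]
p=snap("wrist","w8",(160,160,560,400),2)
im=cv2.imread("raw_w8.png");h=cv2.cvtColor(im,cv2.COLOR_BGR2HSV)
m=((h[...,0]<8)|(h[...,0]>172))&(h[...,1]>120)
c=slice(312,326);rows=[np.where(m[:,x])[0] for x in range(312,326)]
lo=np.median([r.min() for r in rows])-.5;hi=np.median([r.max() for r in rows])+.5
gap=[r[np.argmax(np.diff(r))] +.5 for r in rows];g2=[r[np.argmax(np.diff(r))+1]-.5 for r in rows]
print("front",lo,"in-front",np.median(gap),"in-rear",np.median(g2),"rear",hi)
for n,v in(("front",lo),("rear",hi),("inF",np.median(gap)),("inR",np.median(g2))):print(n,[(at(p,318.7,v,z)[0]-t[0])*1e3 for z in(.03,.036)])
E
```

```text
front 204.5 in-front 228.5 in-rear 306.5 rear 328.5
front [np.float64(29.758046161374118), np.float64(31.765345850837733)]
rear [np.float64(-32.54602144843999), np.float64(-27.841965417979786)]
inF [np.float64(18.852691218132378), np.float64(21.332016029265098)]
inR [np.float64(-20.309039641100533), np.float64(-16.13464659332503)]
```

Request:
{"method": "send_rows", "body": {
  "moves": [10,0,0,0,0,0,0.6,24,0,0,0,0,0,0.6,38,5,0,0,0,0,0.6,46,16,0,0,0,0,0.6,47.4,31,0,0,0,0,0.6,47.4,46,0,0,0,0,0.6,47.4,61,0,0,0,0,0.6,47.4,76,0,0,0,0,0.6,47.4,91,0,0,0,0,0.6,47.4,102,0,0,0,0,0.6,47.4,108.9,0,0,0,0,0.6,47.4,108.9,0,0,0,0,0.6,47.4,108.9,0,0,0,0,0.6]
}}

```text
t: 12.45
position: [0.5013, -0.035, -0.0146]
tool_rot: [-0.001, 1.0, -0.017, 0.0]
wrist_force: [-1.6, 2.4, 6.5]
width: 0.687
```

```bash
cat > ring.py <<'E'
from h import *
def ring(f):
    t=ctrl.state()["position"];p=snap("wrist",f,(160,160,560,400),2)
    im=cv2.imread(f"raw_{f}.png");h=cv2.cvtColor(im,cv2.COLOR_BGR2HSV)
    m=(((h[...,0]<8)|(h[...,0]>172))&(h[...,1]>120)).astype(np.uint8)
    c=max(cv2.findContours(m,0,1)[0],key=cv2.contourArea);e=cv2.fitEllipse(cv2.convexHull(c))
    b=cv2.boundingRect(c);print("t",ctrl.state()["t"],"tcp",t*1e3,"bbox",b)
    for z in(.028,.036):
        l,r=at(p,b[0]-.5,b[1]+b[3]/2,z),at(p,b[0]+b[2]-.5,b[1]+b[3]/2,z);print(z,"width mm",(l-r)[1]*1e3,"centre",at(p,*e[0],z)*1e3)
    return p
E
python3 - <<'E'
from ring import *
p=ring("w9")
im=cv2.imread("raw_w9.png");g=im[185:225,318].astype(int);print([(185+i,*x) for i,x in enumerate(g)][::1])
for X in((.5018+.032,-.036,.03),):print(proj(p,X))
E
```

```text
t 12.5 tcp [501.25375318 -34.95412005 -14.58481134] bbox (250, 205, 139, 124)
0.028 width mm 63.10857959037822 centre [500.52972525 -33.28170418  28.        ]
0.036 width mm 59.51741012737525 centre [504.90318522 -33.45334227  36.        ]
[(185, np.int64(87), np.int64(86), np.int64(88)), (186, np.int64(89), np.int64(90), np.int64(93)), (187, np.int64(88), np.int64(87), np.int64(89)), (188, np.int64(89), np.int64(89), np.int64(92)), (189, np.int64(87), np.int64(87), np.int64(88)), (190, np.int64(87), np.int64(86), np.int64(89)), (191, np.int64(89), np.int64(88), np.int64(91)), (192, np.int64(88), np.int64(87), np.int64(93)), (193, np.int64(84), np.int64(86), np.int64(89)), (194, np.int64(89), np.int64(87), np.int64(90)), (195, np.int64(83), np.int64(84), np.int64(87)), (196, np.int64(86), np.int64(86), np.int64(88)), (197, np.int64(95), np.int64(95), np.int64(98)), (198, np.int64(109), np.int64(110), np.int64(112)), (199, np.int64(117), np.int64(116), np.int64(120)), (200, np.int64(120), np.int64(120), np.int64(124)), (201, np.int64(117), np.int64(118), np.int64(121)), (202, np.int64
[... 467 characters left out ...]
4(38), np.int64(134)), (212, np.int64(41), np.int64(43), np.int64(134)), (213, np.int64(41), np.int64(43), np.int64(134)), (214, np.int64(36), np.int64(38), np.int64(131)), (215, np.int64(38), np.int64(42), np.int64(132)), (216, np.int64(42), np.int64(45), np.int64(133)), (217, np.int64(38), np.int64(40), np.int64(130)), (218, np.int64(40), np.int64(42), np.int64(131)), (219, np.int64(39), np.int64(39), np.int64(131)), (220, np.int64(40), np.int64(42), np.int64(132)), (221, np.int64(45), np.int64(46), np.int64(134)), (222, np.int64(40), np.int64(42), np.int64(133)), (223, np.int64(38), np.int64(41), np.int64(130)), (224, np.int64(38), np.int64(43), np.int64(131))]
[322.73064397 198.08274048]
```

Request:
{"method": "send_rows", "body": {
  "moves": [0,-0.5,0.5,0,0,0,0.6,0,-0.8,0.5,0,0,0,0.7,0,-0.8,0.5,0,0,0,0.74,0,-0.8,1,0,0,0,0.8,0,-0.8,3,0,0,0,0.85,0,-0.8,3,0,0,0,0.85]
}}

```text
t: 13.1
position: [0.501, -0.0368, -0.0119]
tool_rot: [0.0, 1.0, -0.018, 0.0]
wrist_force: [0.7, 0.1, -0.5]
width: 0.852
```

```bash
python3 -c "
from ring import *
ring('w10')"
```

```text
t 13.15 tcp [500.95527336 -36.75482485 -11.85142375] bbox (255, 198, 129, 117)
0.028 width mm 59.095112755742946 centre [504.11614475 -35.11047764  28.        ]
0.036 width mm 55.79604740587725 centre [508.19718623 -35.26544818  36.        ]
```

Ring width now fits the seated height (59.1 mm at z=28). Next I lift, shut the fingers and go over behind the cover.

Request:
{"method": "send_rows", "body": {
  "moves": [0,0,30,0,0,0,0.85,0,0,70,0,0,0,0,0,0,115,0,0,0,0,0,0,155,0,0,0,0,0,0,187,0,0,0,0,0,0,187,0,0,0,0,0,0,187,0,0,0,0,30,-1,187,0,0,0,0,65,-2,187,0,0,0,0,105,-4,187,0,0,0,0,144,-5,187,0,0,0,0,144,-5,187,0,0,0,0,144,-5,187,0,0,0,0]
}}

```text
t: 14.45
position: [0.6444, -0.0418, 0.1713]
tool_rot: [0.001, 1.0, -0.018, -0.003]
wrist_force: [-0.9, -0.3, 0.4]
width: -0.0
```

```bash
python3 - <<'E'
from h import *
s=ctrl.state();print(s["t"],s["position"],s["width"],s["wrist_force"])
p=snap("scene","s3");im=cv2.imread("raw_s3.png");h=cv2.cvtColor(im,cv2.COLOR_BGR2HSV)
m=((h[...,0]>20)&(h[...,0]<32)&(h[...,1]>120)&(h[...,2]>60)).astype(np.uint8)
for c in cv2.findContours(m,0,1)[0]:
    if cv2.contourArea(c)>25:
        M=cv2.moments(c);print(M["m10"]/M["m00"],M["m01"]/M["m00"],cv2.contourArea(c))
for th in(1.5,1.55,1.6,1.65,1.7):
    r,n=122,5;d=90-r*np.cos(th)+n*np.sin(th);z=40+r*np.sin(th)+n*np.cos(th)
    print(th,proj(p,np.array([502+d*.9994,-36-.034*d,z])/1e3),d+502)
E
```

```text
14.45 [ 0.64436596 -0.04178713  0.1713441 ] -0.00021857579929817134 [-0.90664918 -0.32117368  0.36351043]
367.1504539559014 242.1504539559014 128.5
330.7165354330709 205.58530183727032 63.5
547.5963718820861 215.10430839002268 220.5
557.3181650018497 151.72955974842765 450.5
11.540856031128405 115.45006485084305 128.5
142.86430678466076 107.56489675516224 113.0
131.37132352941177 67.1654411764706 136.0
1.5 [326.46148969 202.24048453] 588.3575363295605
1.55 [327.9928796  203.53125139] 594.4619498289695
1.6 [329.52583462 204.9067994 ] 600.5602097359648
1.65 [331.05563282 206.36349972] 606.6370735766911
1.7 [332.57750071 207.89737271] 612.6773523563163
```

Cover pad at raw (330.7,205.6), so θ≈1.63. I'll go down behind it.

Request:
{"method": "send_rows", "body": {
  "moves": [0,0,-30,0,0,0,0,0,0,-60,0,0,0,0,0,0,-63,0,0,0,0,0,0,-63,0,0,0,0]
}}

```text
t: 14.9
position: [0.6442, -0.0419, 0.113]
tool_rot: [0.0, 1.0, -0.017, 0.0]
wrist_force: [0.4, 0.3, 0.3]
width: -0.001
```

Request:
{"method": "send_rows", "body": {
  "moves": [-15,0.5,0,0,0,0,0,-28,1,-1,0,0,0,0,-42,1.5,-1,0,0,0,0,-55,2,-2,0,0,0,0,-66,2.3,-4,0,0,0,0,-77,2.6,-7,0,0,0,0,-87,3,-11,0,0,0,0,-97,3.3,-15.5,0,0,0,0,-97,3.3,-15.5,0,0,0,0]
}}

```text
t: 15.8
position: [0.5483, -0.0382, 0.0995]
tool_rot: [-0.0, 1.0, -0.017, 0.002]
wrist_force: [0.7, 0.5, 0.5]
width: 0.001
```

```bash
cat > pad.py <<'E'
from h import *
def pad(f):
    s=ctrl.state();print(s["t"],s["position"],s["wrist_force"])
    p=snap("scene",f);im=cv2.imread(f"raw_{f}.png");h=cv2.cvtColor(im,cv2.COLOR_BGR2HSV)
    m=((h[...,0]>20)&(h[...,0]<32)&(h[...,1]>120)&(h[...,2]>60)).astype(np.uint8)[150:270,240:400]
    for c in cv2.findContours(m,0,1)[0]:
        if cv2.contourArea(c)>6:
            M=cv2.moments(c);print("yellow",M["m10"]/M["m00"]+240,M["m01"]/M["m00"]+150,cv2.contourArea(c))
    for th in(0,.1,.4,.8,.9,1.0,1.1,1.2):
        r,n=122,5;d=90-r*np.cos(th)+n*np.sin(th);z=40+r*np.sin(th)+n*np.cos(th)
        print(th,proj(p,np.array([502+d*.9994,-36-.034*d,z])/1e3).round(1))
E
python3 -c "
from pad import *
pad('s4')"
```

```text
15.8 [ 0.54825635 -0.03824814  0.09947794] [0.67479649 0.53957404 0.45279028]
yellow 367.3208852005532 242.2959889349931 120.5
yellow 308.6865671641791 197.13930348258705 33.5
0 [298.6 207. ]
0.1 [298.8 204.4]
0.4 [301.  198.2]
0.8 [307.5 194.2]
0.9 [309.8 194.2]
1.0 [312.2 194.5]
1.1 [314.8 195.3]
1.2 [317.6 196.4]
```

Request:
{"method": "send_rows", "body": {
  "moves": [-10,0.3,-6,0,0,0,0,-18.5,0.6,-13,0,0,0,0,-26,0.9,-21,0,0,0,0,-34,1.2,-29.5,0,0,0,0,-40,1.4,-39,0,0,0,0,-45,1.6,-48.5,0,0,0,0,-49,1.7,-57,0,0,0,0,-52,1.8,-65,0,0,0,0,-54,1.8,-72,0,0,0,0,-55,1.8,-77,0,0,0,0,-55,1.8,-77,0,0,0,0]
}}

```text
t: 16.95
position: [0.4925, -0.0366, 0.0187]
tool_rot: [0.0, 1.0, -0.017, -0.001]
wrist_force: [1.0, -0.1, 0.8]
width: 0.001
```

Request:
{"method": "send_rows", "body": {
  "moves": [-3,0,-2,0,0,0,0,-6,0,-4,0,0,0,0,-8,0,-6,0,0,0,0,-8,0,-8,0,0,0,0,-8,0,-10,0,0,0,0,-8,0,-10,0,0,0,0]
}}

```text
t: 17.55
position: [0.4845, -0.0366, 0.0104]
tool_rot: [0.0, 1.0, -0.017, -0.0]
wrist_force: [-2.3, 0.6, 5.6]
width: 0.001
```

Catch resistance is showing at 5.6 N. I'll press on in small steps.

Request:
{"method": "send_rows", "body": {
  "moves": [0,0,-1.5,0,0,0,0,0,0,-3,0,0,0,0,0,0,-4,0,0,0,0,0,0,-4,0,0,0,0]
}}

```text
t: 17.95
position: [0.4845, -0.0366, 0.0052]
tool_rot: [0.0, 1.0, -0.018, -0.0]
wrist_force: [-0.8, -0.4, 1.0]
width: -0.002
```

Request:
{"method": "send_rows", "body": {
  "moves": [0,0,-1,0,0,0,0,0,0,-2,0,0,0,0,0,0,-2,0,0,0,0]
}}

```text
t: 18.25
position: [0.4848, -0.0367, 0.0048]
tool_rot: [0.0, 1.0, -0.017, -0.0]
wrist_force: [-7.1, 2.0, 10.5]
width: 0.005
```

It snapped (force fell to 1 N) and now bears on a hard stop at z≈5 mm, as predicted. I'll back off straight up and look.

Request:
{"method": "send_rows", "body": {
  "moves": [0,0,20,0,0,0,0,0,0,60,0,0,0,0,-20,0,100,0,0,0,0,-60,30,140,0,0,0,0,-80,70,160,0,0,0,0,-80,110,170,0,0,0,0,-80,150,170,0,0,0,0,-80,190,170,0,0,0,0,-80,190,170,0,0,0,0,-80,190,170,0,0,0,0,-80,190,170,0,0,0,0]
}}

```text
t: 19.35
position: [0.405, 0.1529, 0.1734]
tool_rot: [0.0, 1.0, -0.018, -0.0]
wrist_force: [-0.2, 0.0, -0.3]
width: -0.005
```

```bash
python3 - <<'E'
from pad import *
pad('s5'); p=viewer.camera_params("top");snap("top","t5")
a=cv2.imread("raw_s5.png")[165:275,225:385];b=cv2.imread("raw_t5.png")[160:265,256:412]
f=lambda i:cv2.resize(cv2.convertScaleAbs(i,alpha=1.7),(600,400) if 0 else (440,300),interpolation=cv2.INTER_CUBIC)
cv2.imwrite("pics/fin.png",np.vstack([f(a),f(b)]))
E
```

```text
19.35 [0.4050402  0.15289944 0.17336564] [-0.19162041  0.0253817  -0.25415751]
yellow 367.3208852005532 242.2959889349931 120.5
yellow 299.1379310344828 206.94252873563218 87.0
0 [298.6 207. ]
0.1 [298.8 204.4]
0.4 [301.  198.2]
0.8 [307.5 194.2]
0.9 [309.8 194.2]
1.0 [312.2 194.5]
1.1 [314.8 195.3]
1.2 [317.6 196.4]
```

View pics/fin.png

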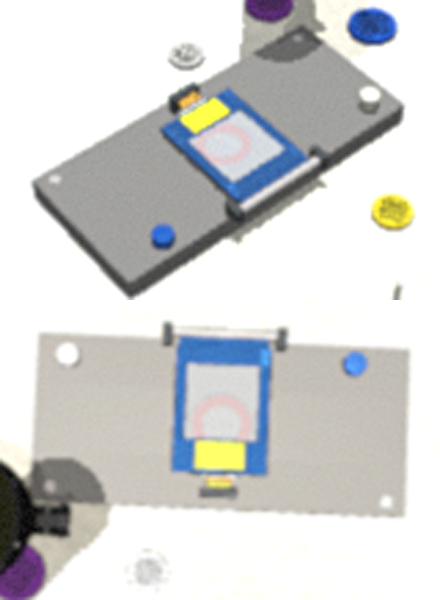

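The final picture shows the cover shut, with its pad at the θ=0 position, the ring under the window, and the stopper and cap where they were. Handing in.

```bash
python3 -c "
from cell import ctrl
print(ctrl.close_job())"
```

```text
the job is handed in; nothing more can be done
None
```

I handed the job in at about 19.5 s. The screen is in the bore, the seal ring is on top of it, and the cover is caught shut.

**Screen and ring:** I slid each one over the deck between the fingers and let it go over the bore. Wrist pictures fit both being down:
- **Screen:** 247 px wide, against about 249 px expected when seated.
- **Ring:** 59.1 mm wide at the seated height, against 60 mm true. I judged this from its size in the picture and saw it again only faintly through the cover, so its flatness was not checked separately.

**Cover:** The catch resisted with about 5.6 N, then the force fell to 1 N as it snapped. With the arm backed off, the pad sat within 0.6 px of its shut position. The cap, the stopper and the loose discs in the final crops looked unmoved. The bottles and beaker were outside those crops, and I did not check them again.

**Disagreements:**
- **Fingertips:** they are about 40 mm short of the reported TCP. My first attempt to close on the screen shut above it without touching it. I worked out the offset from the pictures and felt for the deck.
- **Wrist camera:** its positions came out about 2 mm off the other measurements.
- **Ring grip:** the fingertips pressed lightly on the deck, up to 6.5 N, while I slid the ring. It stopped about 1 mm off in y, and I corrected that as I let go.

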